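# Face a tin to the front by rolling it along the riser

## Task

The tomato tin on the lower step of the counter riser has its label turned away. Roll it along the step with a fingertip, against the upright face behind it and without lifting it or tipping it over, until the front panel of its label (the half with the green band and the red tomatoes) looks straight out at the front of the riser, and leave it standing there. Do not disturb the jars and the shaker on the step above.

Things in the scene. Friction and masses are not known exactly. Their poses are not given: they have to be found in the camera images.
- riser: Two-step counter riser of pale wood for tins and jars, fixed, 460 mm long (its y), 156 mm deep (its x). Origin: centre of its underside, on the worktop. Its -x is the front (towards the robot, give or take a small yaw), +x the back. Upper step: top 62 mm above the worktop. Side boards: tops 34 mm (beside the lower step) and 81 mm (beside the upper step) above the worktop.
- riser_face (a point): Foot of the flat upright riser face, mid-length, on top of the lower step (20 mm above the worktop); axes as the riser's. The face looks to -x and is 42 mm high. The lower step reaches 86 mm forward from here, to an 8 mm thick lip whose top is 9 mm above the step, and is free 218 mm either way along y.
- tin_center (a point): Centre, half-way up, of the loose tomato tin: printed label, ring-pull top, radius 37.7 mm, 58 mm tall, 0.2 to 0.32 kg, standing on the lower step 2 to 4 mm off the riser face. z: its axis; +x: straight out through the middle of the label's front panel. Pressed on the face with 5 to 20 N and driven sideways it rolls almost without slip (37.7 mm of travel per rad).
- tin_label (a point): Point on the tin's side, half-way up, in the middle of the label's front panel (37.7 mm from tin_center along its +x). Seen with the panel facing you, the green band begins about 70 degrees round to the left, the red tomatoes end about 70 degrees round to the right, and the ring-pull's tab on the lid points 90 degrees to the left. The other half is plain white with small print.
- tin: The same tin; origin at the centre of its underside, z up its axis.
- jar_navy_center (a point): Bystander: centre, half-way up, of a spice jar with a navy label and a dark cap, 41 mm across, 105 mm tall, standing loose on the upper step behind the tin; z is its axis.
- jar_tan_center (a point): Bystander: centre, half-way up, of a square-shouldered glass spice jar with a tan label and a pale cap, 44 mm across, 109 mm tall, standing loose on the upper step behind the tin; z is its axis.
- jar_brown_center (a point): Bystander: centre, half-way up, of a spice jar with a brown label and a dark cap, 44 mm across, 96 mm tall, standing loose on the upper step behind the tin; z is its axis.
- shaker_center (a point): Bystander: centre, half-way up, of a salt shaker with a grey domed top, 44 mm across, 90 mm tall, standing loose on the upper step behind the tin; z is its axis.
Not all that is in view belongs to the job. Leave any blue look-alike of the tin alone.

How it is judged:
On the way:
1. the tin has travelled at least 25 mm along the step, upright (distance of tin_center from where it was at the start of the episode above 0.025 m and angle between tin_center's own z axis and vertical below 0.15 rad), for 0.1 s.
At the end, for the whole second after the job is handed in: The tin stands upright and at rest on the lower step, between the front lip and the riser face, with the middle of its label's front panel within 0.35 rad (20 degrees) of the riser's front direction (angle between the x axis of tin_center and the x axis of riser, either way round below 0.35 rad and x of tin_label in the frame of riser below -0.045 m and angle between tin_center's own z axis and vertical below 0.08 rad and height (world z) of tin_center between 0.045 and 0.054 m and x of tin_center in the frame of riser between -0.036 and -0.018 m and linear speed of tin below 0.01 m/s and angular speed of tin below 0.1 rad/s); the robot touches nothing.
It fails at once if the tin is lifted off the step by more than 12 mm (height (world z) of tin_center above 0.061 m).
It fails at once if the tin is tipped by more than 0.35 rad (angle between tin_center's own z axis and vertical above 0.35 rad).
It fails at once if a jar or the shaker on the upper step is shifted by more than 20 mm or tipped ((distance of jar_navy_center from where it was at the start of the episode above 0.02 m or angle between jar_navy_center's own z axis and vertical above 0.3 rad) or (distance of jar_tan_center from where it was at the start of the episode above 0.02 m or angle between jar_tan_center's own z axis and vertical above 0.3 rad) or (distance of jar_brown_center from where it was at the start of the episode above 0.02 m or angle between jar_brown_center's own z axis and vertical above 0.3 rad) or (distance of shaker_center from where it was at the start of the episode above 0.02 m or angle between shaker_center's own z axis and vertical above 0.3 rad)).
It also fails if it takes over 45 s, if anything falls off the work surface, if the arm or the gripper's body presses on something with over 40 N, if the wrist force passes 120 N, or if a joint passes its speed limit or range.

## Robot

A 6-joint arm with a two-finger parallel gripper is mounted at the origin on a cart in front of the work surface, level with it; the furniture and walls round the work are solid. World frame = base frame: x ahead of the robot, y to its left, z up, the work surface at z = 0. Lengths are in m, angles in rad, forces in N, time in s.
With the tool pointing down it reaches from about 0.425 to 1.125 m from the base axis. Payload 14.9 kg.
Tool frame: the origin (TCP) lies at the very end of the fingers, on their centre line; the grasp point (between the pads) lies 19 mm behind it; x points along the fingers, y is the direction in which the jaws open and shut, and the axes are right-handed (so a half turn about x gives the same grasp; the last joint's range is limited). The gripper opens to 91 mm and grips with 3 to 60 N. Pads are 32 mm wide; open, the fingers measure 118 mm over their backs; the gripper's body (76 mm by 178 mm) begins 60 mm behind the grasp point.
Start: joints at [-1.374, 0.379, 1.734, -0, 1.028, -0.033], TCP at [0.159, -0.682, 0.214] pointing down, gripper open.
Joint ranges: [-2.77, 2.77], [-0.74, 2.19], [0, 2.66], [-1.06, 4.2], [0.31, 2.87], [-3.08, 3.08]. Speed limits (rad/s): [1.89, 1.89, 2.39, 3.14, 3.14, 3.14].

## Interface

Orientations are given as [roll, pitch, yaw] about the fixed x, y, z axes, in that order (R = Rz(yaw) Ry(pitch) Rx(roll)).
In Python, from plant import bot, read_camera, masks_of gives the robot as it stands.
- The arm moves only by the shell command python3 -m crank 'ROWS' [FORCE]. ROWS is JSON, a list that holds one entry, the list of rows, each a list of 7 numbers: the shift along the tool's x, y, z scaled (see below), then the turn, a rotation vector about the tool's x, y, z scaled (see below), then the closure, from 0 (fully open) to 1 (shut). In form: [[[tx, ty, tz, rx, ry, rz, hand], ...]]. A call has 1 to 20 rows; each row is the pose to reach, as a shift and turn from the pose commanded when the call began, along the tool's axes at that moment; what a row does not reach only later rows make up. The controller multiplies each number of a shift by 0.08 m and each number of a turn by pi/2 rad. A row lasts 1/10 s, in which the tool goes at most 50 mm and 8.59 degrees, less where a joint would pass 70% of its speed; a pose out of reach is approached as far as the arm can. A call with a number of a shift or a turn outside -1 to 1 is refused whole. A call with a gripper value outside its range is refused whole. The fingers move at their own pace and stop on an object; FORCE is the grip in N (left out, the last holds). Time passes only in rows, so rows that repeat a pose let the fingers close. It gives the time, the measured TCP pose, the force and the opening at its end, in the units of the state.
- bot.observe(): the state, without advancing time (a new reading comes with each control period).
- read_camera(name): name is "scene" or "top" or "wrist"; returns a dict with "img" (480x640x3 uint8, red, green, blue), "intrinsics" (3x3 intrinsics, pixels), "T" (4x4, takes a point from camera to world coordinates); the wrist camera has in their place "T_tool_cam" (4x4, takes a point from camera to tool coordinates, whose origin is the TCP and whose axes are the tool frame's). Camera axes: x right, y down, z forward; pixel columns grow to the right and rows downward; lengths in m; the calibration is good to about 2 mm. The wrist camera is an equidistant fisheye: a pixel r from the principal point sees the ray r / f radians off the axis. A picture is of the moment at which its call begins: read the wrist's pose just before it. There is no depth.
- bot.job_done(): hands the job in, once; it reports no verdict.
Trained networks look in the newest picture that a camera, given by its name, has taken for a name from the list of things; names that differ only in an ending like _2 or _b are one class to them, and where a whole thing is asked for, a point or a joint stands for the part that bears it (a point fixed in the world has none). Each returns a list of dicts, best first, with "score" (0 to 1); they miss things now and then, are a little off and sometimes report something else, mostly with a low value. They report only what shows in the picture. A call takes as long as a camera call. They do not tell look-alikes from the thing itself.
- masks_of(camera, thing): "region" (480x640 bool, what is visible of it) and "box" ([left, top, right, bottom] in pixels, round what is visible of it).
The state is a dict: "time": time; "joints": joint angles; "dq": joint speeds; "joint_torque": joint torques, N m; "tool_pos": TCP position; "eef_rot": TCP orientation; "wrist_force": force on the tool from outside, world axes, zero at the start; "ft_torque": the same for the moment, N m; "gripper_width": opening from 0.0 (shut) to 1.0 (fully open).
Only numpy, scipy, OpenCV 4.12 (cv2) and the standard library are available. Lean on these libraries where they do the work, as an engineer would, in place of code of your own. Each camera call takes 0.05 s, during which the arm holds its last target.

## Working session

There is one attempt and no reset: what is moved stays moved. The work goes in short steps, Python scripts to look and compute and a shell command to move; the robot and the scene stay as the last step left them, time stands still between calls to the robot, and variables do not carry over. Pictures are saved under pics/ and viewed, and the job is handed in when it is done.

```bash
mkdir -p pics; ls; python3 - <<'E'
from plant import bot, read_camera, masks_of
import cv2, numpy as np
print(bot.observe())
for n in ["scene","top","wrist"]:
    c=read_camera(n); cv2.imwrite(f"pics/{n}0.png",c["img"][:,:,::-1])
    print(n,c["intrinsics"],c.get("T",c.get("T_tool_cam")))
    for t in ["tin","riser","jar_navy_center"]:
        for m in masks_of(n,t)[:3]: print(t,m["score"],m["box"])
E
```

```text
pics
{'time': 0.0, 'joints': array([-1.37431916e+00,  3.79393091e-01,  1.73477299e+00, -1.43563250e-05,
        1.02851900e+00, -3.33074561e-02]), 'dq': array([ 9.81664380e-05, -1.04624613e-03,  3.47718531e-04,  2.05790020e-03,
        6.55728107e-05,  7.94764233e-04]), 'joint_torque': array([-4.84036573e-03, -7.63739204e+01, -4.34374952e+01,  6.48591039e-02,
        4.23590757e-02, -8.03045054e-05]), 'tool_pos': array([ 0.15934612, -0.6812147 ,  0.21330294]), 'eef_rot': array([-1.59285535,  1.56970383,  1.77852934]), 'wrist_force': array([-0.33429163, -0.17207502,  0.16772105]), 'ft_torque': array([-0.06832681, -0.01394404,  0.0214253 ]), 'gripper_width': 1.0036614269556017}
scene [[620.91387322   0.         323.96841699]
 [  0.         620.91387322 243.16632154]
 [  0.           0.           1.        ]] [[-0.52799904 -0.35567907  0.77117405 -0.33771243]
 [-0.84922382  0.21472212 -0.48240368  0.69713047]
 [ 0.00599277 -0.90960805 -0.41542421  0.58934606]
 [ 0.          0.          0.          1.        ]]
tin 0.83 [424.2, 235.8, 465.2, 276.1]
tin 0.7 [283.5, 261.8, 330.0, 305.3]
ri
[... 290 characters left out ...]
46696 -0.01355822  0.11802615]
 [ 0.01667969 -0.1383953  -0.9902366   0.94215384]
 [ 0.          0.          0.          1.        ]]
tin 0.65 [421.6, 241.0, 471.9, 285.7]
tin 0.64 [243.7, 227.5, 291.1, 271.3]
riser 0.68 [153.3, 182.4, 412.9, 286.3]
jar_navy_center 0.8 [164.0, 181.1, 202.8, 215.6]
wrist [[371.64829954   0.         319.63531221]
 [  0.         371.64829954 237.18612573]
 [  0.           0.           1.        ]] [[-1.15486411e-03 -2.75456782e-01  9.61312763e-01 -1.69944099e-01]
 [ 9.99998948e-01  5.25738866e-04  1.35198583e-03  2.45161742e-04]
 [-8.77813147e-04  9.61313313e-01  2.75455885e-01 -7.78168690e-02]
 [ 0.00000000e+00  0.00000000e+00  0.00000000e+00  1.00000000e+00]]
```

View pics/scene0.png

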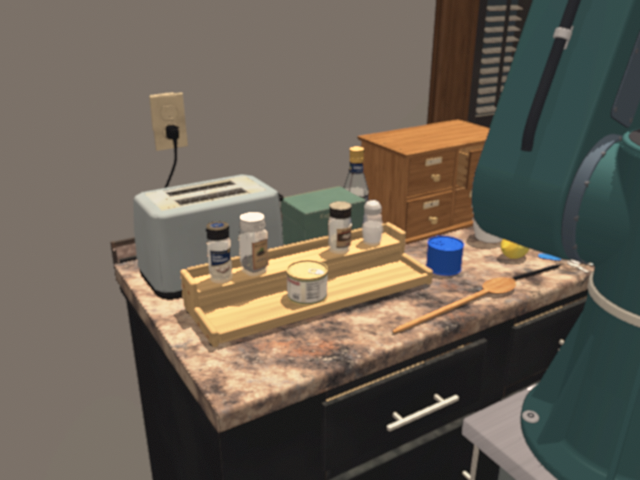

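View pics/top0.png

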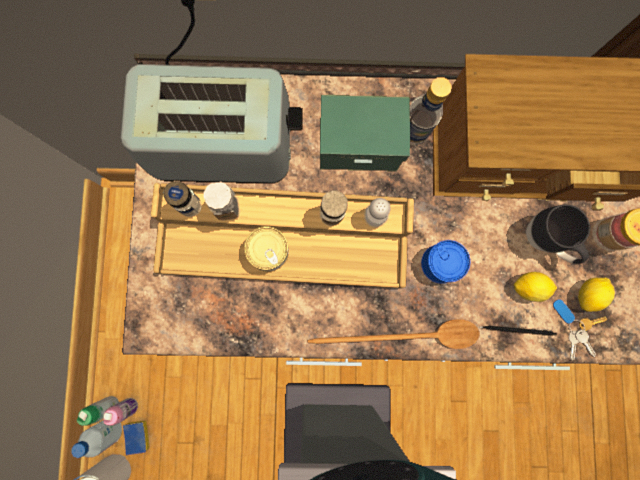

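```bash
python3 - <<'E'
import cv2, numpy as np
a=cv2.imread("pics/top0.png")[215:295,235:485]; a=cv2.resize(a,None,fx=3.2,fy=3.2,interpolation=cv2.INTER_CUBIC)
b=cv2.imread("pics/scene0.png")[222:312,270:480]; b=cv2.resize(b,(800,343),interpolation=cv2.INTER_CUBIC)
cv2.imwrite("pics/crop0.png",np.vstack([a[:, :800],b])[:600])
E
```

```text
(no output)
```

View pics/crop0.png

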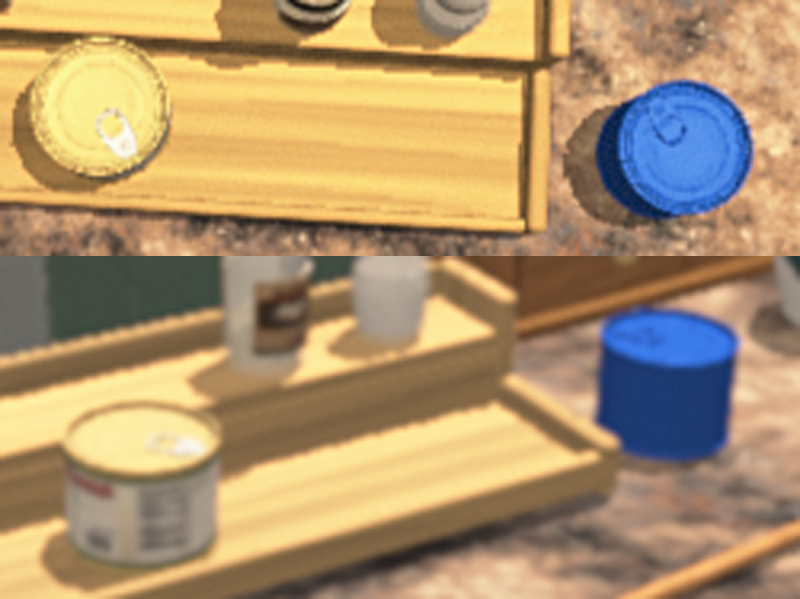

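```bash
cat > h.py <<'E'
import numpy as np, cv2
from scipy.spatial.transform import Rotation as Ro
from plant import bot, read_camera, masks_of
def pt(c,u,v,z):
    K=c["intrinsics"];T=c["T"]
    d=T[:3,:3]@np.linalg.solve(K,[u,v,1]); o=T[:3,3]
    return o+d*(z-o[2])/d[2]
def proj(c,p):
    T=np.linalg.inv(c["T"]); q=T[:3,:3]@np.asarray(p)+T[:3,3]; q=c["intrinsics"]@q; return q[:2]/q[2]
E
python3 - <<'E'
from h import *
s=bot.observe(); print(Ro.from_euler("xyz",s["eef_rot"]).as_matrix().round(3))
c=read_camera("top"); im=c["img"][:,:,::-1]
for m in masks_of("top","tin"):
    print(m["score"],m["box"])
# side of lower step/lip corners, zoom
a=im[215:295,145:285]; cv2.imwrite("pics/z1.png",cv2.resize(a,None,fx=5.6,fy=5.6,interpolation=cv2.INTER_CUBIC))
a=im[185:295,285:425]; cv2.imwrite("pics/z2.png",cv2.resize(a,None,fx=5.4,fy=5.4,interpolation=cv2.INTER_CUBIC))
E
```

```text
[[-0.     0.228 -0.974]
 [ 0.    -0.974 -0.228]
 [-1.    -0.    -0.   ]]
0.8 [245.2, 224.4, 291.0, 273.7]
0.71 [421.8, 239.8, 470.4, 286.3]
```

View pics/z1.png

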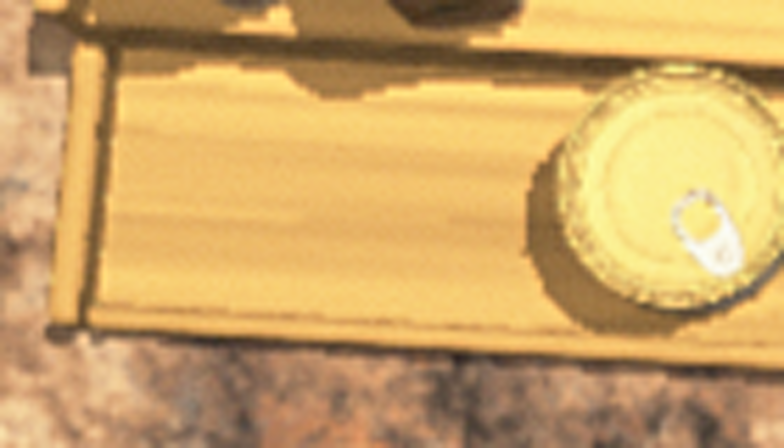

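View pics/z2.png

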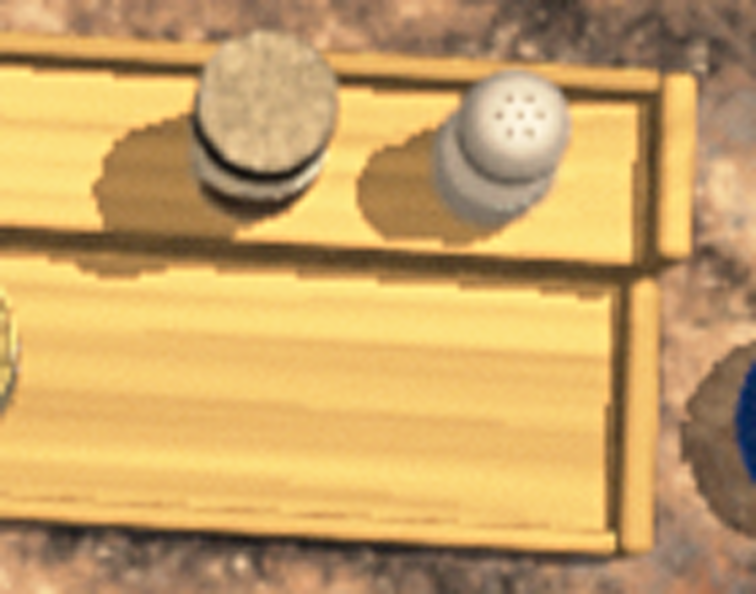

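```bash
python3 - <<'E'
from h import *
c=read_camera("top")
def l(a,b,z):
    A=pt(c,*a,z);B=pt(c,*b,z); print(A.round(4),B.round(4),"normal yaw deg",np.degrees(np.arctan2(-(B-A)[0]*-1,-(B-A)[1])).round(2), "len",np.linalg.norm(A-B).round(4));return A,B
l((162,273.9),(398.9,287.2),.029)
F=l((164.6,222.1),(403.5,233.5),.062)
t=pt(c,145+682/5.6,215+187/5.6,.078); print("tin",t)
tab=pt(c,145+725/5.6,215+270/5.6,.079); print("tab",tab-t,np.degrees(np.arctan2(*(tab-t)[1::-1])))
A,B=F; u=(B-A)/np.linalg.norm(B-A); n=np.array([u[1],-u[0]]); print("dist to face",np.dot((t-A)[:2],n))
for k in ["jar_navy_center","jar_tan_center","jar_brown_center","shaker_center"]:
    for m in masks_of("top",k)[:2]: print(k,m["score"],m["box"])
c=read_camera("scene")
for k in [0,90,180,270]: print(k,proj(c,[t[0]+.0377*np.cos(np.radians(k)),t[1]+.0377*np.sin(np.radians(k)),.078]))
print(t[:2]-c["T"][:2,3])
E
```

```text
[0.488  0.3783 0.029 ] [ 0.4735 -0.0524  0.029 ] normal yaw deg -1.93 len 0.431
[0.5779 0.3701 0.062 ] [ 0.5676 -0.0547  0.062 ] normal yaw deg -1.39 len 0.4249
tin [0.53340376 0.18634668 0.078     ]
tab [-0.02552903 -0.01418723  0.001     ] -150.9377780595258
dist to face 0.04001326578596527
jar_navy_center 0.74 [161.7, 178.0, 203.7, 215.4]
jar_tan_center 0.77 [202.8, 182.9, 241.4, 220.5]
jar_brown_center 0.89 [320.1, 190.8, 349.0, 225.7]
jar_brown_center 0.57 [153.1, 187.0, 414.0, 288.9]
shaker_center 0.62 [361.4, 196.9, 390.6, 228.0]
0 [297.65342245 260.40726263]
90 [289.77602119 273.14251495]
180 [318.70503066 276.43420618]
270 [325.46698542 263.44285227]
[ 0.87111619 -0.51078379]
```

```bash
R='[[[0,-0.5,-0.5,0,0,0,1],[0,-1,-1,0,0,0,1],[0,-1,-1,0,0,0,1]]]'
python3 -m crank '[[[0,-0.5,-0.5,0,0,0,1],[0,-1,-1,0,0,0,1],[0,-1,-1,0,0,0,1]]]' 20
python3 -m crank '[[[0,-0.5,-0.5,0,0,0,1],[0,-1,-1,0,0,0,1],[0,-1,-1,0,0,0,1]]]'
python3 -m crank '[[[0,-0.5,-0.5,0,0,0,1],[0,-1,-1,0,0,0,1],[0,-1,-1,0,0,0,1]]]'
python3 -m crank '[[[0,-0.5,-0.5,0,0,0,1],[0,-1,-1,0,0,0,1],[0,-1,-1,0,0,0,1]]]'
python3 -m crank '[[[0,-0.5,-0.4,0,0,0,1],[0,-1,-0.8,0,0,0,1],[0,-1,-0.8,0,0,0,1],[0,-1,-0.8,0,0,0,1]]]'
```

```text
time: 1.3
tool_pos: [0.2205, -0.5821, 0.2136]
eef_rot: [-1.697, 1.569, 1.676]
wrist_force: [0.7, -0.4, -0.4]
gripper_width: 0.767
time: 1.6
tool_pos: [0.2801, -0.4863, 0.2139]
eef_rot: [-1.744, 1.57, 1.629]
wrist_force: [0.0, 0.4, 0.0]
gripper_width: 0.504
time: 1.9
tool_pos: [0.3397, -0.3908, 0.214]
eef_rot: [-2.214, 1.57, 1.16]
wrist_force: [-0.3, -0.7, 0.1]
gripper_width: 0.243
time: 2.2
tool_pos: [0.3996, -0.2951, 0.2142]
eef_rot: [2.67, 1.57, -0.239]
wrist_force: [0.2, -0.8, -0.0]
gripper_width: 0.004
time: 2.6
tool_pos: [0.4428, -0.2047, 0.2141]
eef_rot: [1.998, 1.57, -0.912]
wrist_force: [-0.1, -0.4, 0.3]
gripper_width: 0.002
```

```bash

python3 -m crank '[[[0,-1,-0.2,-0.93,0,0,1],[0,-1,-0.2,-0.93,0,0,1],[0,-1,-0.2,-0.93,0,0,1],[0,-1,-0.2,-0.93,0,0,1],[0,-1,-0.2,-0.93,0,0,1],[0,-1,-0.2,-0.93,0,0,1],[0,-1,-0.2,-0.93,0,0,1],[0,-1,-0.2,-0.93,0,0,1],[0,-1,-0.2,-0.93,0,0,1],[0,-1,-0.2,-0.93,0,0,1]]]'
cat >> h.py <<'E'
def go(p,t_deg,yaw_deg=-1.6):
    "tool down, z ahead, tip tilted forward by t_deg; prints units for one call"
    s=bot.observe(); R=Ro.from_euler("xyz",s["eef_rot"]).as_matrix()
    t=np.radians(t_deg); Rt=Ro.from_euler("z",yaw_deg,degrees=True).as_matrix()@np.array([[np.sin(t),0,np.cos(t)],[0,1,0],[-np.cos(t),0,np.sin(t)]])
    print("pos",s["tool_pos"].round(4),"F",s["wrist_force"].round(1),"axes x",R[:,0].round(2),"z",R[:,2].round(2))
    print("units",(R.T@(np.array(p)-s["tool_pos"])/.08).round(2),(Ro.from_matrix(R.T@Rt).as_rotvec()/(np.pi/2)).round(3))
E
python3 -c "
from h import *
go([.45,0.03,.2],0)"
```

```text
time: 3.6
tool_pos: [0.4395, -0.125, 0.214]
eef_rot: [0.12, 1.57, -1.327]
wrist_force: [-0.3, 0.4, 0.3]
gripper_width: 0.005
pos [ 0.4395 -0.125   0.214 ] F [-0.3  0.4  0.3] axes x [ 0. -0. -1.] z [ 0.12 -0.99  0.  ]
units [ 0.17  0.37 -1.91] [-0.903  0.     0.   ]
```

```bash

python3 -m crank '[[[0,0.2,-1,-0.903,0,0,1],[0,0.2,-1,-0.903,0,0,1],[0,0.2,-1,-0.903,0,0,1],[0,0.2,-1,-0.903,0,0,1],[0,0.2,-1,-0.903,0,0,1],[0,0.2,-1,-0.903,0,0,1],[0,0.2,-1,-0.903,0,0,1],[0,0.2,-1,-0.903,0,0,1],[0,0.2,-1,-0.903,0,0,1],[0,0.2,-1,-0.903,0,0,1]]]'
python3 -c "
from h import *
go([.45,0.03,.2],0)
c=read_camera('wrist'); cv2.imwrite('pics/w1.png',c['img'][:,:,::-1])
"
```

```text
time: 4.6
tool_pos: [0.4462, -0.0437, 0.2141]
eef_rot: [-0.919, 1.57, -0.947]
wrist_force: [0.4, 0.9, -0.7]
gripper_width: 0.005
pos [ 0.4462 -0.0437  0.2141] F [ 0.4  0.9 -0.7] axes x [ 0. -0. -1.] z [ 1.   -0.03  0.  ]
units [0.18 0.92 0.02] [-0.  0.  0.]
```

View pics/w1.png

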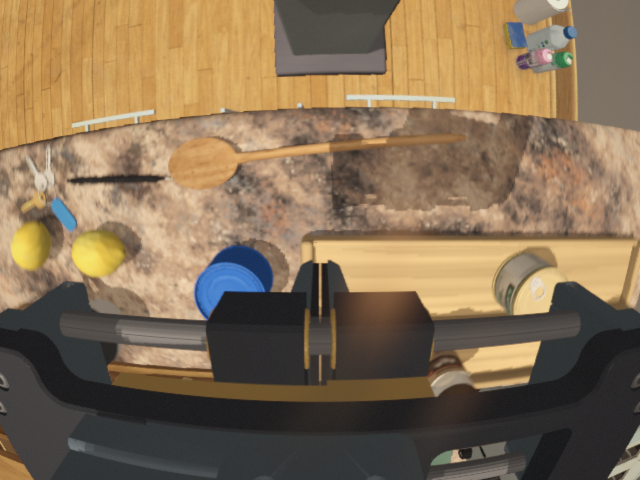

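```bash
python3 -c "
import cv2
a=cv2.imread('pics/w1.png')[240:330,475:585]
cv2.imwrite('pics/w1z.png',cv2.resize(a,None,fx=6,fy=6,interpolation=cv2.INTER_CUBIC))"
```

```text
(no output)
```

View pics/w1z.png

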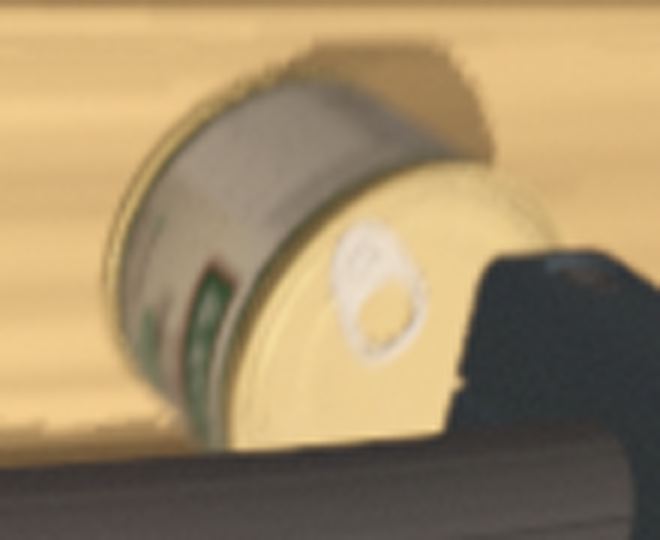

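```bash
cat >> h.py <<'E'
def wray(c,s,u,v):
    K=c["intrinsics"]; dx,dy=u-K[0,2],v-K[1,2]; r=np.hypot(dx,dy); th=r/K[0,0]
    d=np.array([np.sin(th)*dx/r,np.sin(th)*dy/r,np.cos(th)])
    R=Ro.from_euler("xyz",s["eef_rot"]).as_matrix(); T=c["T_tool_cam"]
    return s["tool_pos"]+R@T[:3,3], R@T[:3,:3]@d
def cyl(o,d,cx,cy,r=.0377):
    a=d[0]**2+d[1]**2; e=o[:2]-[cx,cy]; b=e@d[:2]; q=b*b-a*(e@e-r*r)
    if q<0: return None
    t=(-b-np.sqrt(q))/a; p=o+t*d; return np.degrees(np.arctan2(p[1]-cy,p[0]-cx)),p[2]
def wproj(c,s,p):
    R=Ro.from_euler("xyz",s["eef_rot"]).as_matrix(); T=c["T_tool_cam"]
    q=T[:3,:3].T@(R.T@(np.asarray(p)-s["tool_pos"])-T[:3,3]); th=np.arctan2(np.hypot(q[0],q[1]),q[2]); K=c["intrinsics"]
    return K[:2,2]+K[0,0]*th*q[:2]/np.hypot(q[0],q[1])
E
python3 - <<'E'
from h import *
s=bot.observe(); c=read_camera("wrist"); cx,cy=.5334,.1863
f=lambda a,b:(475+a/6,240+b/6)
for a,b in [(215,265),(195,350),(150,315),(125,290),(270,200)]:
    print((a,b),cyl(*wray(c,s,*f(a,b)),cx,cy))
for a,b in [(370,240),(390,325),(410,300)]:
    o,d=wray(c,s,*f(a,b)); p=o+d*(.079-o[2])/d[2]; print(p[:2]-[cx,cy],np.degrees(np.arctan2(p[1]-cy,p[0]-cx)))
im=c["img"][:,:,::-1].copy()
for z in (.02,.078):
  for k in range(0,360,10):
    q=wproj(c,s,[cx+.0377*np.cos(np.radians(k)),cy+.0377*np.sin(np.radians(k)),z]); im[int(round(q[1])),int(round(q[0]))]=(0,0,255)
cv2.imwrite('pics/w1o.png',cv2.resize(im[240:330,475:585],None,fx=6,fy=6,interpolation=cv2.INTER_NEAREST))
E
```

```text
(215, 265) (np.float64(-116.68772104954107), np.float64(0.06130772338253221))
(195, 350) (np.float64(-94.589776104716), np.float64(0.06573231648855665))
(150, 315) (np.float64(-92.47661248559737), np.float64(0.04748622374772743))
(125, 290) (np.float64(-92.67800268404855), np.float64(0.036328464577567))
(270, 200) (np.float64(-139.44650803130293), np.float64(0.06172408157999676))
[-0.02735349 -0.0132966 ] -154.0755051252424
[-0.01100025 -0.0054969 ] -153.44838522776774
[-0.01541888 -0.002121  ] -172.1676437982584
```

View pics/w1o.png

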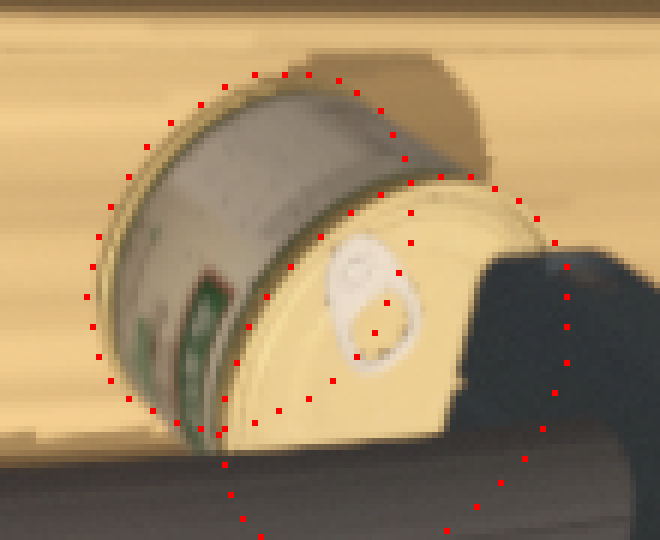

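```bash

python3 -m crank '[[[0,0.6,0,0,0,0,1],[0,1,0,0,0,0,1],[0,1,0,0,0,0,1]]]'
python3 -m crank '[[[0,0.6,0,0,0,0,1],[0,1,0,0,0,0,1],[0,1,0,0,0,0,1]]]'
python3 -c "
from h import *
go([.45,0.15,.12],10)
c=read_camera('wrist'); cv2.imwrite('pics/w2.png',c['img'][:,:,::-1])
"
```

```text
time: 5.0
tool_pos: [0.4489, 0.0394, 0.2141]
eef_rot: [0.623, 1.57, 0.589]
wrist_force: [0.8, -0.7, 0.2]
gripper_width: 0.005
time: 5.3
tool_pos: [0.4518, 0.1193, 0.2141]
eef_rot: [0.432, 1.57, 0.399]
wrist_force: [0.5, -1.1, 0.0]
gripper_width: 0.006
pos [0.4518 0.1193 0.2141] F [ 0.5 -1.1  0. ] axes x [ 0.  0. -1.] z [ 1.   -0.03  0.  ]
units [ 1.18  0.38 -0.04] [-0.003 -0.111  0.   ]
```

View pics/w2.png

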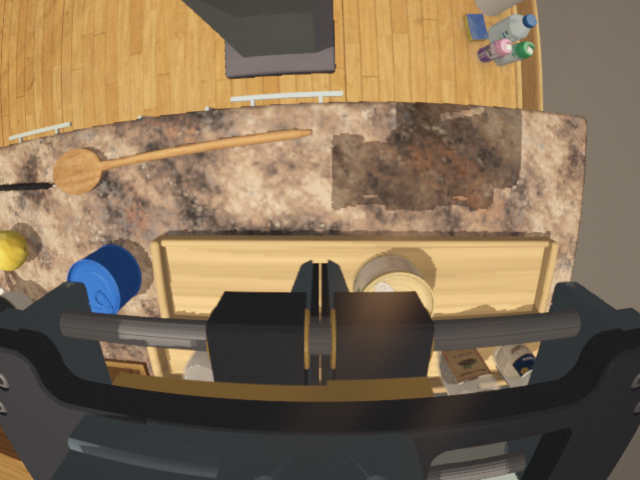

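```bash

python3 -m crank '[[[0.5,0.2,0,0,-0.06,0,1],[1,0.38,0,0,-0.111,0,1],[1,0.38,0,0,-0.111,0,1],[1,0.38,0,0,-0.111,0,1]]]'
python3 -c "
from h import *
go([.45,0.149,.038],10)
"
```

```text
time: 5.75
tool_pos: [0.452, 0.1473, 0.1341]
eef_rot: [-0.006, 1.399, -0.04]
wrist_force: [0.4, -0.3, -0.3]
gripper_width: 0.007
pos [0.452  0.1473 0.1341] F [ 0.4 -0.3 -0.3] axes x [ 0.17 -0.01 -0.99] z [ 0.98 -0.03  0.17]
units [ 1.18  0.02 -0.23] [-0.003 -0.002  0.001]
```

```bash

python3 -m crank '[[[0.6,0.0,-0.15,0,0,0,1],[1,0,-0.23,0,0,0,1],[1,0,-0.23,0,0,0,1]]]'
python3 -m crank '[[[0.18,0.0,0,0,0,0,1],[0.18,0.0,0,0,0,0,1],[0.18,0.0,0,0,0,0,1]]]'
python3 -c "
from h import *
go([.475,0.151,.038],10)
c=read_camera('wrist'); cv2.imwrite('pics/w3.png',c['img'][:,:,::-1])
"
```

```text
time: 6.05
tool_pos: [0.4475, 0.1471, 0.0504]
eef_rot: [-0.011, 1.401, -0.045]
wrist_force: [-0.5, -0.9, 1.7]
gripper_width: 0.003
time: 6.35
tool_pos: [0.4519, 0.1484, 0.0398]
eef_rot: [0.002, 1.395, -0.031]
wrist_force: [0.4, 0.4, 0.3]
gripper_width: 0.003
pos [0.4519 0.1484 0.0398] F [0.4 0.4 0.3] axes x [ 0.17 -0.01 -0.98] z [ 0.98 -0.03  0.18]
units [0.07 0.04 0.28] [-0.004  0.001  0.   ]
```

View pics/w3.png

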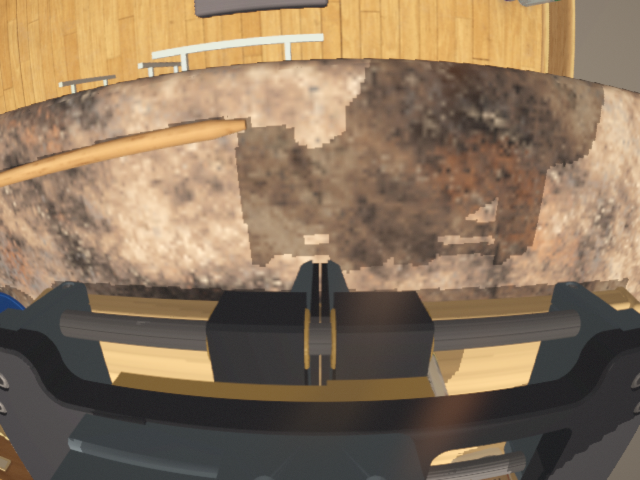

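```bash

python3 -m crank '[[[0.04,0.07,0.16,0,0,0,1],[0.075,0.07,0.32,0,0,0,1],[0.075,0.07,0.32,0,0,0,1]]]'
python3 -m crank '[[[0.01,0,0.04,0,0,0,1],[0.018,0,0.08,0,0,0,1],[0.018,0,0.08,0,0,0,1]]]'
python3 -m crank '[[[0.01,0,0.04,0,0,0,1],[0.018,0,0.08,0,0,0,1],[0.018,0,0.08,0,0,0,1]]]'
python3 -c "
from h import *
c=read_camera('top'); cv2.imwrite('pics/t3.png',cv2.resize(c['img'][190:300,150:420,::-1],None,fx=2.9,fy=2.9,interpolation=cv2.INTER_CUBIC))
c=read_camera('scene'); cv2.imwrite('pics/s3.png',cv2.resize(c['img'][180:350,180:440,::-1],None,fx=3,fy=3,interpolation=cv2.INTER_CUBIC))
"
```

```text
time: 6.7
tool_pos: [0.4795, 0.1538, 0.0371]
eef_rot: [0.004, 1.394, -0.028]
wrist_force: [-0.7, -0.8, 0.8]
gripper_width: 0.009
time: 7.0
tool_pos: [0.4835, 0.1531, 0.0359]
eef_rot: [-0.0, 1.397, -0.033]
wrist_force: [0.0, -0.3, 0.3]
gripper_width: 0.004
time: 7.3
tool_pos: [0.4903, 0.153, 0.0358]
eef_rot: [0.001, 1.396, -0.032]
wrist_force: [0.9, 0.4, -1.4]
gripper_width: 0.007
```

View pics/t3.png

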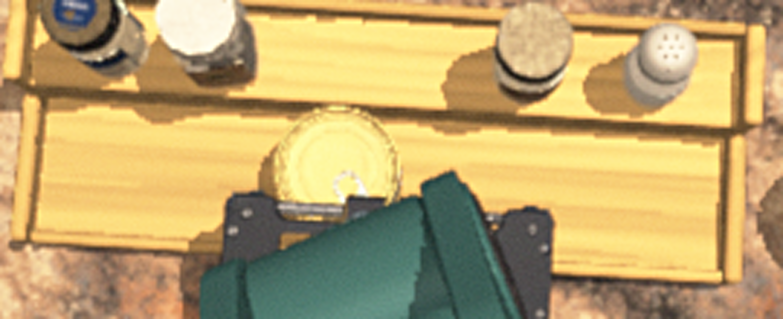

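View pics/s3.png

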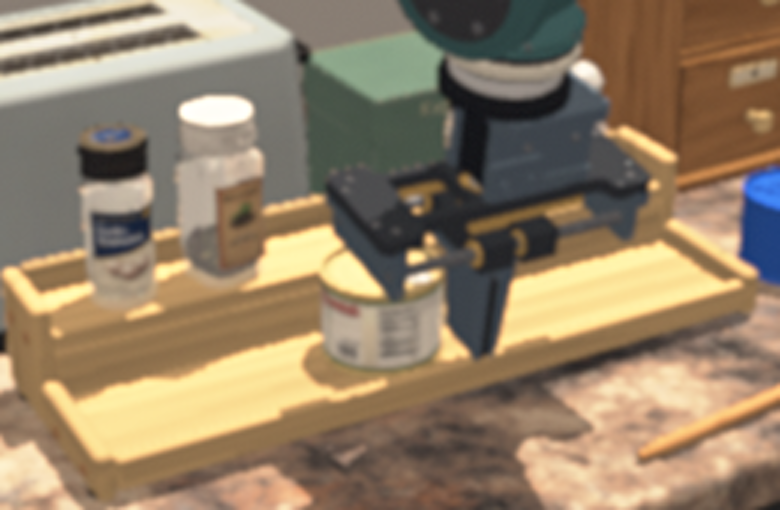

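```bash

python3 -m crank '[[[0,0,0.04,0,0,0,1],[0,0,0.04,0,0,0,1]]]'
python3 -m crank '[[[0,0,0.04,0,0,0,1],[0,0,0.04,0,0,0,1]]]'
python3 -m crank '[[[0,0,0.04,0,0,0,1],[0,0,0.04,0,0,0,1]]]'
python3 -c "
from h import *
c=read_camera('top'); cv2.imwrite('pics/t4.png',cv2.resize(c['img'][190:300,150:420,::-1],None,fx=2.9,fy=2.9,interpolation=cv2.INTER_CUBIC))
"
```

```text
time: 7.6
tool_pos: [0.4932, 0.1527, 0.0363]
eef_rot: [-0.0, 1.397, -0.033]
wrist_force: [-0.2, -1.5, -0.7]
gripper_width: 0.003
time: 7.8
tool_pos: [0.4965, 0.1527, 0.0369]
eef_rot: [0.0, 1.396, -0.033]
wrist_force: [-0.1, -0.9, -0.7]
gripper_width: 0.003
time: 8.0
tool_pos: [0.4987, 0.1522, 0.037]
eef_rot: [-0.004, 1.398, -0.037]
wrist_force: [-3.3, -2.7, -1.1]
gripper_width: 0.003
```

View pics/t4.png

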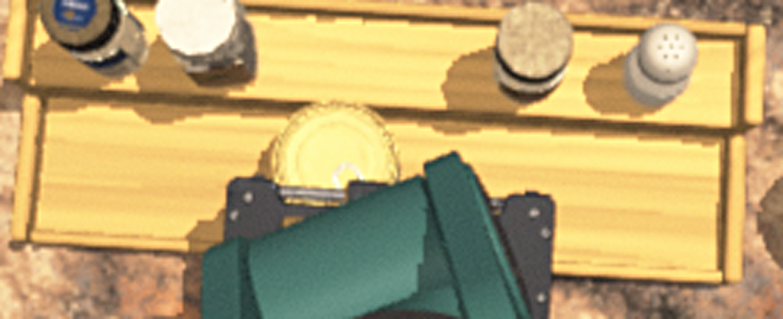

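```bash

python3 -m crank '[[[0,0,0.025,0,0,0,1],[0,0.03,0.02,0,0,0,1],[0,0.06,0.01,0,0,0,1],[0,0.09,0,0,0,0,1],[0,0.125,-0.012,0,0,0,1],[0,0.125,-0.012,0,0,0,1]]]'
python3 -c "
from h import *
c=read_camera('top'); cv2.imwrite('pics/t5.png',cv2.resize(c['img'][190:300,150:420,::-1],None,fx=2.9,fy=2.9,interpolation=cv2.INTER_CUBIC))
"
```

```text
time: 8.65
tool_pos: [0.4958, 0.1617, 0.0361]
eef_rot: [-0.014, 1.402, -0.047]
wrist_force: [-15.0, -7.1, 6.1]
gripper_width: 0.007
```

View pics/t5.png

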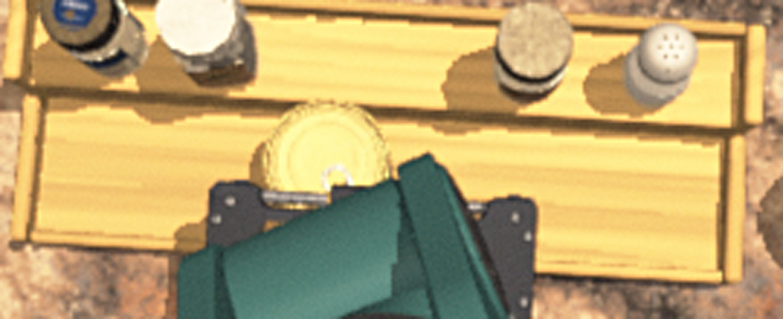

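```bash

python3 -m crank '[[[0,0.04,-0.014,0,0,0,1],[0,0.08,-0.026,0,0,0,1],[0,0.12,-0.038,0,0,0,1],[0,0.16,-0.046,0,0,0,1],[0,0.2,-0.054,0,0,0,1],[0,0.25,-0.06,0,0,0,1],[0,0.25,-0.06,0,0,0,1]]]'
python3 -c "
from h import *
c=read_camera('top'); cv2.imwrite('pics/t6.png',cv2.resize(c['img'][190:300,150:420,::-1],None,fx=2.9,fy=2.9,interpolation=cv2.INTER_CUBIC))
c=read_camera('scene'); cv2.imwrite('pics/s6.png',cv2.resize(c['img'][180:350,180:440,::-1],None,fx=3,fy=3,interpolation=cv2.INTER_CUBIC))
"
```

```text
time: 9.4
tool_pos: [0.4903, 0.1808, 0.0351]
eef_rot: [-0.027, 1.405, -0.06]
wrist_force: [-24.9, -15.1, 21.3]
gripper_width: 0.006
```

View pics/t6.png

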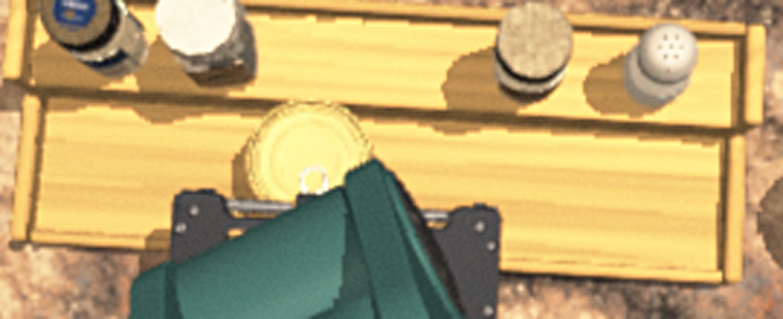

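View pics/s6.png

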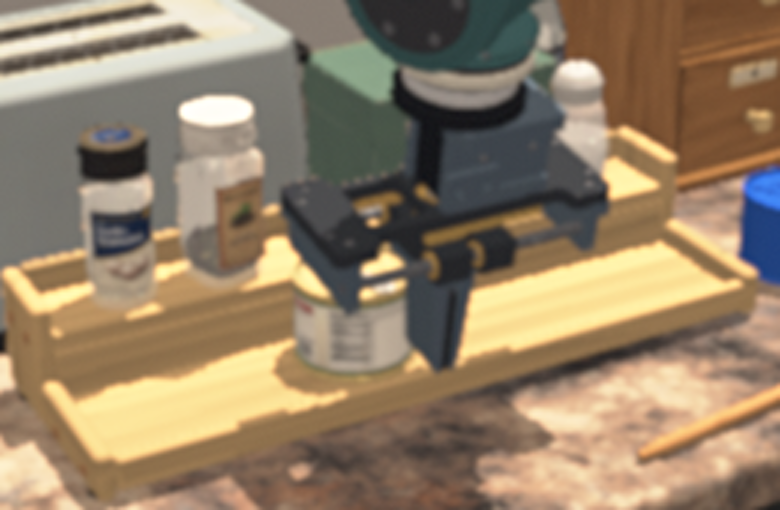

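```bash

python3 -m crank '[[[-0.04,0,-0.03,0,0,0,1],[-0.04,0,-0.03,0,0,0,1]]]'
python3 -m crank '[[[0,0.04,-0.006,0,0,0,1],[0,0.08,-0.012,0,0,0,1],[0,0.12,-0.018,0,0,0,1],[0,0.16,-0.022,0,0,0,1],[0,0.2,-0.025,0,0,0,1],[0,0.25,-0.025,0,0,0,1],[0,0.25,-0.025,0,0,0,1]]]'
python3 -c "
from h import *
c=read_camera('top'); cv2.imwrite('pics/t7.png',cv2.resize(c['img'][190:300,150:420,::-1],None,fx=2.9,fy=2.9,interpolation=cv2.INTER_CUBIC))
"
```

```text
time: 9.7
tool_pos: [0.4892, 0.182, 0.0382]
eef_rot: [-0.011, 1.401, -0.044]
wrist_force: [-10.6, -1.8, -2.5]
gripper_width: 0.008
time: 10.4
tool_pos: [0.4865, 0.2018, 0.0369]
eef_rot: [-0.02, 1.404, -0.053]
wrist_force: [-15.1, -1.0, -4.0]
gripper_width: 0.008
```

View pics/t7.png

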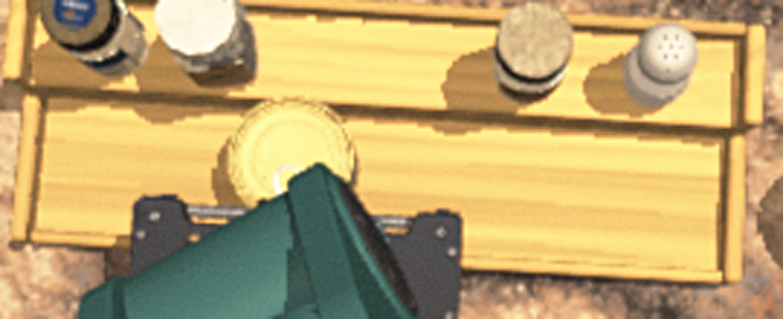

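```bash

python3 -m crank '[[[0,0.05,-0.01,0,0,0,1],[0,0.1,-0.01,0,0,0,1],[0,0.15,-0.01,0,0,0,1],[0,0.2,-0.01,0,0,0,1],[0,0.25,-0.01,0,0,0,1],[0,0.3,-0.01,0,0,0,1],[0,0.3,-0.01,0,0,0,1]]]'
python3 -c "
from h import *
c=read_camera('top'); cv2.imwrite('pics/t8.png',cv2.resize(c['img'][190:300,150:420,::-1],None,fx=2.9,fy=2.9,interpolation=cv2.INTER_CUBIC))
"
```

```text
time: 11.15
tool_pos: [0.4861, 0.2257, 0.0365]
eef_rot: [-0.023, 1.404, -0.055]
wrist_force: [-18.8, 0.3, -4.2]
gripper_width: 0.005
```

View pics/t8.png

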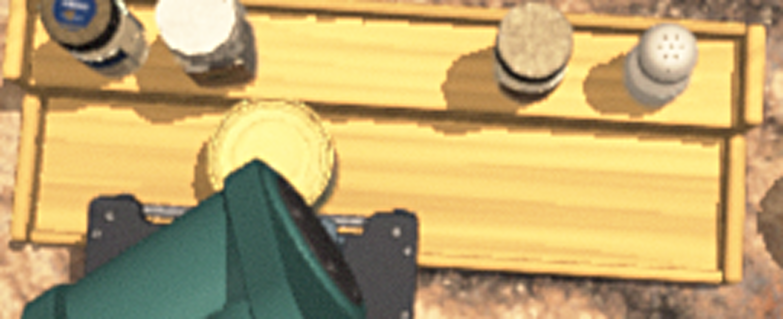

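```bash

python3 -m crank '[[[0,0.05,-0.01,0,0,0,1],[0,0.1,-0.01,0,0,0,1],[0,0.15,-0.01,0,0,0,1],[0,0.2,-0.008,0,0,0,1],[0,0.25,-0.005,0,0,0,1],[0,0.3,0,0,0,0,1],[0,0.35,0,0,0,0,1],[0,0.35,0,0,0,0,1]]]'
python3 -c "
from h import *
c=read_camera('top'); cv2.imwrite('pics/t9.png',cv2.resize(c['img'][190:300,150:420,::-1],None,fx=2.9,fy=2.9,interpolation=cv2.INTER_CUBIC))
"
```

```text
time: 12.0
tool_pos: [0.4872, 0.2537, 0.0366]
eef_rot: [-0.022, 1.404, -0.055]
wrist_force: [-19.7, 1.5, -4.4]
gripper_width: 0.006
```

View pics/t9.png

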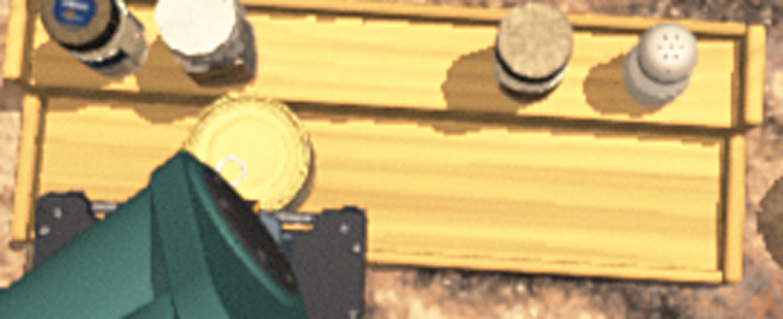

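```bash

python3 -m crank '[[[0,0.05,0.002,0,0,0,1],[0,0.1,0.007,0,0,0,1],[0,0.15,0.014,0,0,0,1],[0,0.2,0.022,0,0,0,1],[0,0.25,0.032,0,0,0,1],[0,0.25,0.032,0,0,0,1]]]'
python3 -c "
from h import *
c=read_camera('top'); cv2.imwrite('pics/t10.png',cv2.resize(c['img'][190:300,150:420,::-1],None,fx=2.9,fy=2.9,interpolation=cv2.INTER_CUBIC))
"
```

```text
time: 12.65
tool_pos: [0.4899, 0.2736, 0.0367]
eef_rot: [-0.024, 1.405, -0.057]
wrist_force: [-23.3, 4.4, -4.7]
gripper_width: 0.002
```

View pics/t10.png

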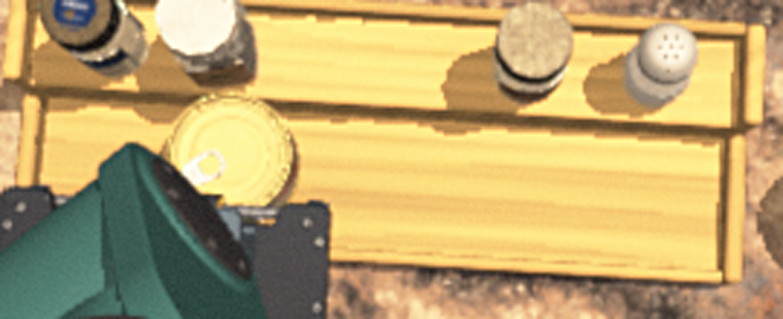

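```bash

python3 -m crank '[[[0,0,-0.1,0,0,0,1],[0,0,-0.25,0,0,0,1],[0,-0.3,-0.25,0,0,0,1],[0,-0.6,-0.25,0,0,0,1],[0,-0.6,-0.25,0,0,0,1]]]'
python3 -c "
from h import *
go([.487,.225,.037],10)
c=read_camera('top'); cv2.imwrite('pics/t11.png',cv2.resize(c['img'][190:300,150:420,::-1],None,fx=2.9,fy=2.9,interpolation=cv2.INTER_CUBIC))
for m in masks_of('top','tin')[:2]: print(m['score'],m['box'])
c=read_camera('scene'); cv2.imwrite('pics/s11.png',cv2.resize(c['img'][180:350,180:440,::-1],None,fx=3,fy=3,interpolation=cv2.INTER_CUBIC))
"
```

```text
time: 13.2
tool_pos: [0.4727, 0.2259, 0.0356]
eef_rot: [-0.0, 1.396, -0.034]
wrist_force: [-0.0, -0.3, -1.4]
gripper_width: 0.003
pos [0.4727 0.2259 0.0356] F [-0.  -0.3 -1.4] axes x [ 0.17 -0.01 -0.98] z [ 0.98 -0.03  0.17]
units [ 0.01 -0.01  0.18] [-0.004 -0.     0.001]
0.82 [206.6, 220.9, 258.5, 268.3]
0.67 [422.2, 239.8, 470.2, 285.0]
```

View pics/t11.png

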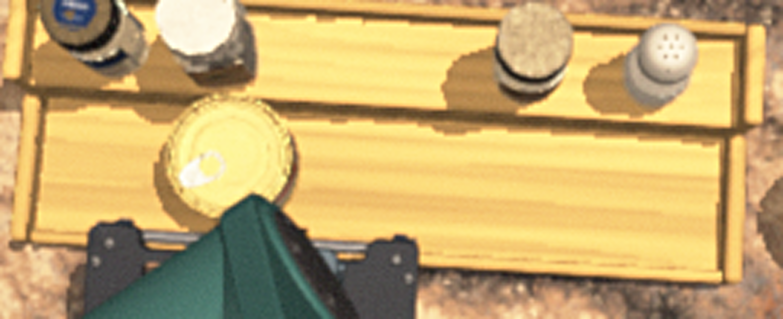

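View pics/s11.png

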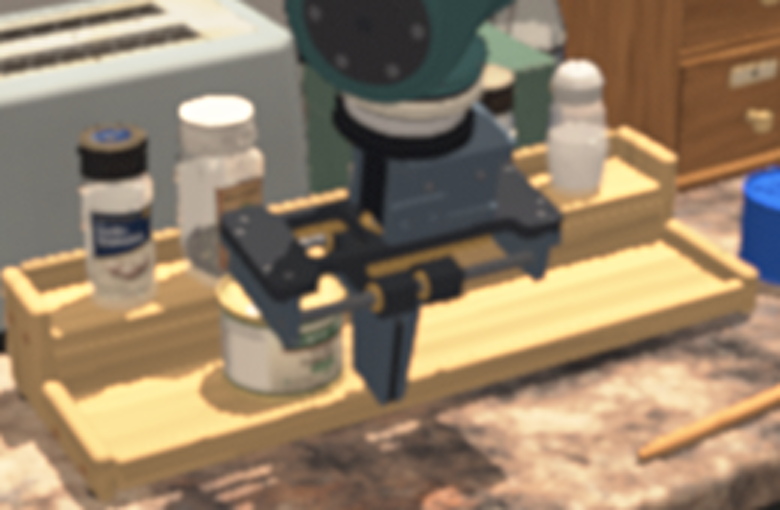

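```bash
python3 - <<'E'
from h import *
c=read_camera("top")
f=lambda a,b,z:pt(c,150+a/2.9,190+b/2.9,z)
o=f(184,184,.079);i=f(219,157,.079);t=f(230,156,.078)
print(t,np.degrees(np.arctan2(*(o-i)[1::-1])),np.degrees(np.arctan2(*(o-t)[1::-1])))
im=c['img'][225:275,200:265,::-1]; cv2.imwrite('pics/t12.png',cv2.resize(im,None,fx=12,fy=12,interpolation=cv2.INTER_CUBIC))
E
```

```text
[0.53991622 0.25150697 0.078     ] 129.75885313768612 123.60254128594636
```

View pics/t12.png

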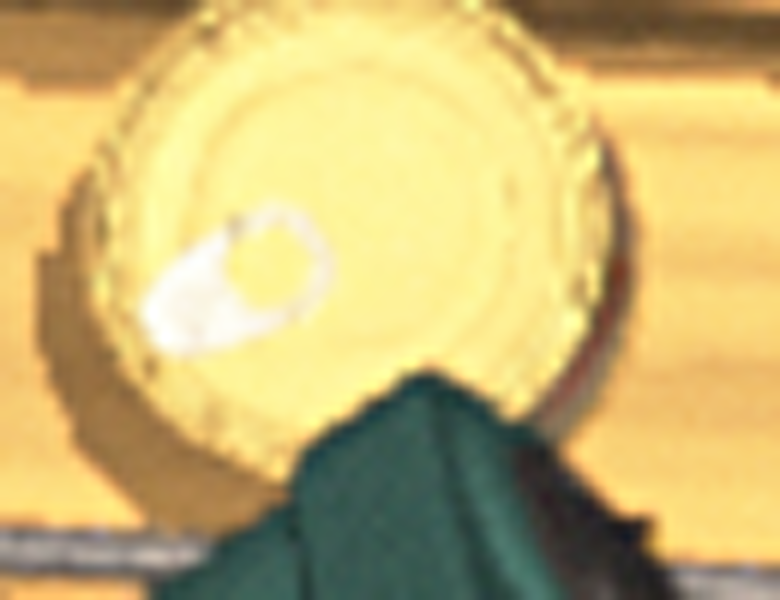

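```bash

python3 -m crank '[[[0,0.03,0.07,0,0,0,1],[0,0.03,0.17,0,0,0,1],[0,0.03,0.17,0,0,0,1]]]'
python3 -m crank '[[[0,0,0.04,0,0,0,1],[0,0,0.04,0,0,0,1]]]'
python3 -m crank '[[[0,0,0.04,0,0,0,1],[0,0,0.04,0,0,0,1]]]'
```

```text
time: 13.7
tool_pos: [0.4883, 0.2301, 0.0384]
eef_rot: [0.004, 1.395, -0.028]
wrist_force: [-0.9, -0.6, 0.1]
gripper_width: 0.006
time: 13.9
tool_pos: [0.49, 0.2293, 0.0385]
eef_rot: [-0.0, 1.397, -0.033]
wrist_force: [-0.4, -0.1, 0.1]
gripper_width: 0.005
time: 14.1
tool_pos: [0.4913, 0.2284, 0.0383]
eef_rot: [-0.011, 1.4, -0.044]
wrist_force: [-9.0, -0.9, 3.0]
gripper_width: 0.004
```

```bash

python3 -m crank '[[[0,0.04,0.01,0,0,0,1],[0,0.09,0.004,0,0,0,1],[0,0.14,0,0,0,0,1],[0,0.19,-0.004,0,0,0,1],[0,0.24,-0.007,0,0,0,1],[0,0.3,-0.007,0,0,0,1],[0,0.3,-0.007,0,0,0,1]]]'
python3 -m crank '[[[0,0.05,0,0,0,0,1],[0,0.1,0,0,0,0,1],[0,0.15,0,0,0,0,1],[0,0.2,0.003,0,0,0,1],[0,0.2,0.003,0,0,0,1]]]'
python3 -c "
from h import *
c=read_camera('top'); cv2.imwrite('pics/t13.png',cv2.resize(c['img'][190:300,150:420,::-1],None,fx=2.9,fy=2.9,interpolation=cv2.INTER_CUBIC))
"
```

```text
time: 14.8
tool_pos: [0.4884, 0.2507, 0.0373]
eef_rot: [-0.037, 1.406, -0.07]
wrist_force: [-26.8, -10.3, 18.7]
gripper_width: 0.009
time: 15.3
tool_pos: [0.488, 0.2662, 0.0367]
eef_rot: [-0.045, 1.408, -0.078]
wrist_force: [-32.2, -9.3, 17.5]
gripper_width: 0.002
```

View pics/t13.png

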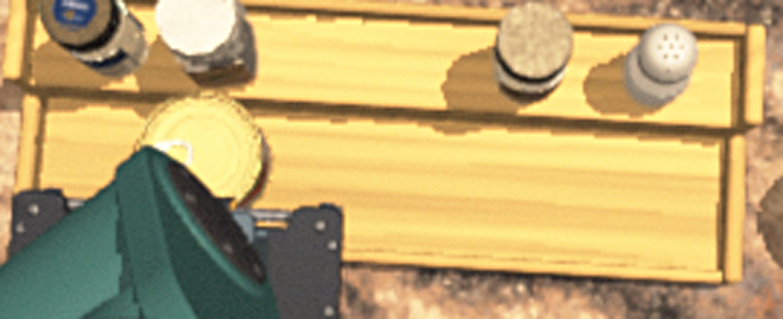

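```bash

python3 -m crank '[[[-0.02,0,-0.06,0,0,0,1],[-0.02,0,-0.2,0,0,0,1],[-0.02,0,-0.4,0,0,0,1],[-0.5,-0.2,-0.5,0,0,0,1],[-1,-1,-0.5,0,0,0,1],[-1,-1,-0.5,0,0,0,1]]]'
python3 -c "
from h import *
go([.45,.15,.2],0)
s=bot.observe()
c=read_camera('top'); cv2.imwrite('pics/t14.png',cv2.resize(c['img'][220:275,185:255,::-1],None,fx=10,fy=10,interpolation=cv2.INTER_CUBIC))
c=read_camera('scene'); cv2.imwrite('pics/s14.png',cv2.resize(c['img'][180:350,180:440,::-1],None,fx=3,fy=3,interpolation=cv2.INTER_CUBIC))
c=read_camera('wrist'); cv2.imwrite('pics/w14.png',c['img'][:,:,::-1])
"
```

```text
time: 15.95
tool_pos: [0.4368, 0.1898, 0.112]
eef_rot: [0.002, 1.396, -0.03]
wrist_force: [0.4, 0.2, -0.1]
gripper_width: 0.005
pos [0.4368 0.1898 0.112 ] F [ 0.4  0.2 -0.1] axes x [ 0.17 -0.01 -0.98] z [ 0.98 -0.03  0.17]
units [-1.05 -0.49  0.37] [-0.002  0.112  0.   ]
```

View pics/t14.png

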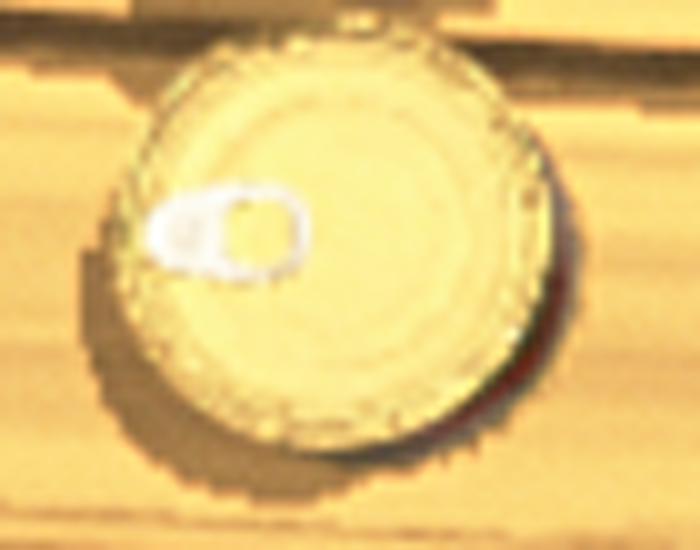

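View pics/s14.png

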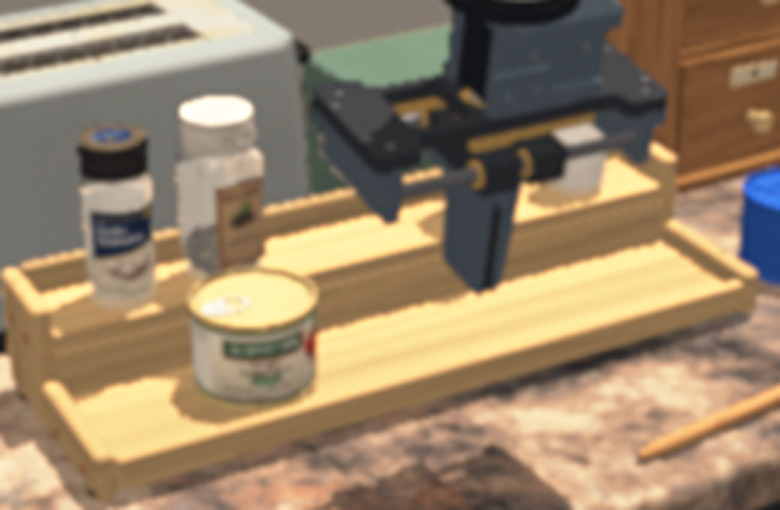

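View pics/w14.png

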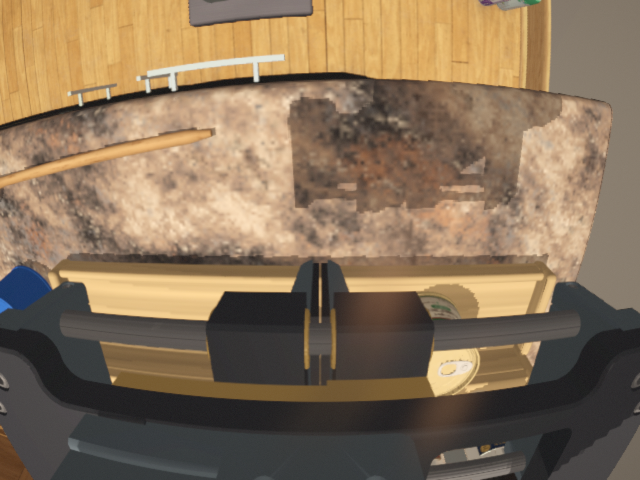

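```bash

python3 -m crank '[[[-0.3,-0.5,0,0,0,0,1],[-0.6,-1,0,0,0,0,1],[-0.6,-1,0,0,0,0,1]]]'
python3 -c "
from h import *
go([.45,.15,.2],0)
s=bot.observe()
c=read_camera('wrist'); cv2.imwrite('pics/w15.png',c['img'][:,:,::-1])
"
```

```text
time: 16.4
tool_pos: [0.4275, 0.1095, 0.1596]
eef_rot: [0.002, 1.394, -0.033]
wrist_force: [0.1, 1.4, -1.0]
gripper_width: 0.004
pos [0.4275 0.1095 0.1596] F [ 0.1  1.4 -1. ] axes x [ 0.18 -0.01 -0.98] z [ 0.98 -0.03  0.18]
units [-0.45  0.52  0.35] [-0.004  0.113  0.   ]
```

View pics/w15.png

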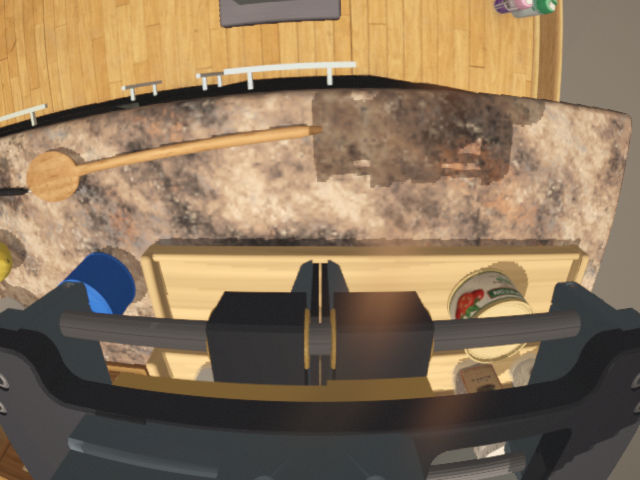

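```bash
python3 - <<'E'
from h import *
s=bot.observe(); c=read_camera("wrist"); t=read_camera("top")
p=pt(t,185+335/10,220+235/10,.078); print("tin",p)
cx,cy=p[:2]; im=c["img"][:,:,::-1].copy()
x0,y0=440,262
big=cv2.resize(im[y0:y0+75,x0:x0+100],None,fx=8,fy=8,interpolation=cv2.INTER_CUBIC)
for k in range(120,300,10):
  for z in (.02,.078):
    q=(wproj(c,s,[cx+.0377*np.cos(np.radians(k)),cy+.0377*np.sin(np.radians(k)),z])-[x0-.5,y0-.5])*8
    cv2.circle(big,tuple(int(v) for v in q),2,(255,0,255),-1)
    if k%20==0: cv2.putText(big,str(k),(int(q[0]),int(q[1])),0,.4,(255,0,0),1)
cv2.imwrite('pics/w15z.png',big)
E
```

```text
tin [0.53998974 0.27021824 0.078     ]
```

View pics/w15z.png

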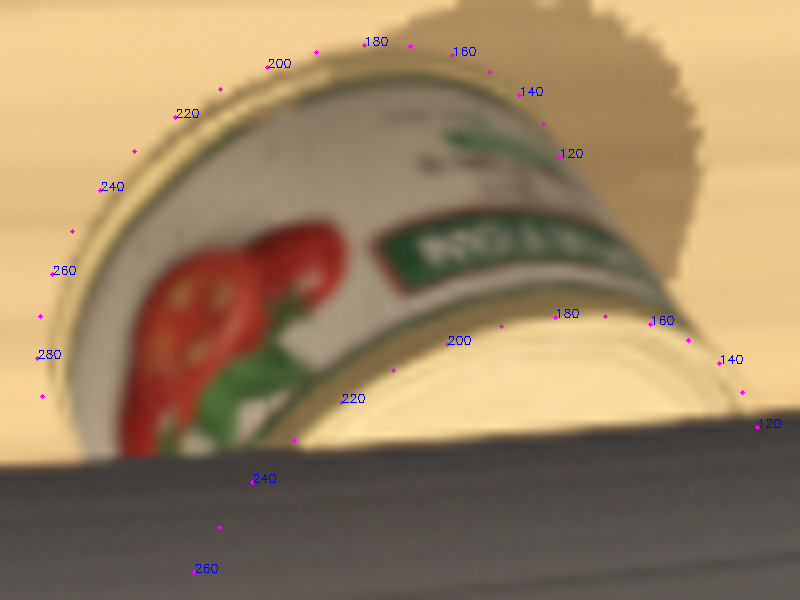

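```bash
python3 - <<'E'
from h import *
s=bot.observe(); c=read_camera("wrist"); t=read_camera("top")
cx,cy=.5390,.2702
for dx in (0,-.002):
 for a,b in [(125,420),(122,450),(140,320),(375,245),(400,290),(345,260),(440,135)]:
  r=cyl(*wray(c,s,440-.5+a/8,262-.5+b/8),cx+dx,cy); print((a,b),None if r is None else (round(r[0]%360),round(r[1],4)))
sc=read_camera("scene")
im=sc["img"][:,:,::-1]
big=cv2.resize(im[265:320,235:295],None,fx=10,fy=10,interpolation=cv2.INTER_CUBIC)
for k in range(60,260,10):
  for z in (.02,.078):
    q=(proj(sc,[cx+.0377*np.cos(np.radians(k)),cy+.0377*np.sin(np.radians(k)),z])-[234.5,264.5])*10
    cv2.circle(big,tuple(int(v) for v in q),2,(255,0,255),-1)
    if k%20==0: cv2.putText(big,str(k),(int(q[0]),int(q[1])),0,.4,(255,0,0),1)
cv2.imwrite('pics/s15z.png',big)
# tab PCA
x=t["img"][220:275,185:255].astype(int); m=(x.min(2)>205); ys,xs=np.nonzero(m); P=np.array([pt(t,185+a,220+b,.079)[:2] for a,b in zip(xs,ys)])
print(len(P)); w=np.linalg.svd(P-P.mean(0))[2][0]; print("tab dir",np.degrees(np.arctan2(w[1],w[0])), P.mean(0))
E
```

```text
(125, 420) (257, np.float64(0.0514))
(122, 450) (261, np.float64(0.0535))
(140, 320) (243, np.float64(0.0433))
(375, 245) (200, np.float64(0.0575))
(400, 290) (200, np.float64(0.0661))
(345, 260) (206, np.float64(0.0578))
(440, 135) (175, np.float64(0.0393))
(125, 420) (259, np.float64(0.0521))
(122, 450) (263, np.float64(0.054))
(140, 320) (245, np.float64(0.0445))
(375, 245) (202, np.float64(0.0596))
(400, 290) (202, np.float64(0.0682))
(345, 260) (207, np.float64(0.0598))
(440, 135) (178, np.float64(0.0424))
68
tab dir -79.18677929722078 [0.54133857 0.29287719]
```

View pics/s15z.png

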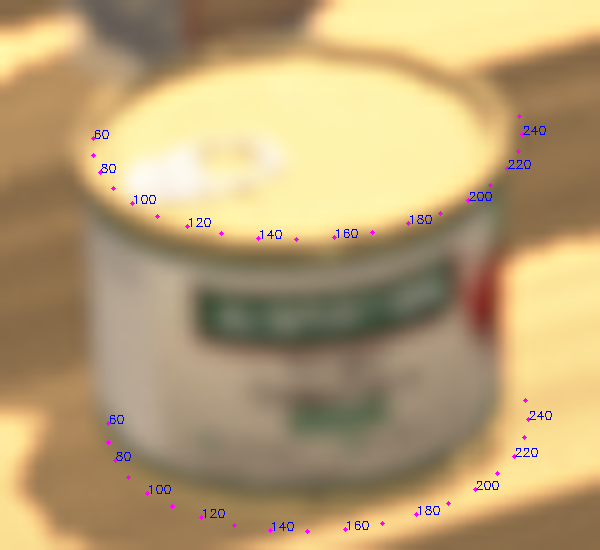

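```bash

python3 -m crank '[[[0,0.5,0,0,0,0,1],[0,1,0.1,0,0,0,1],[0,1,0.1,0,0,0,1]]]'
python3 -m crank '[[[0.3,0.4,0,0,0,0,1],[0.6,0.85,0,0,0,0,1],[0.6,0.85,0,0,0,0,1]]]'
python3 -c "
from h import *
go([.465,.262,.038],10)"
```

```text
time: 17.0
tool_pos: [0.4386, 0.1951, 0.1593]
eef_rot: [0.003, 1.396, -0.026]
wrist_force: [0.8, -0.2, -0.1]
gripper_width: 0.006
time: 17.3
tool_pos: [0.4471, 0.2611, 0.1089]
eef_rot: [-0.011, 1.4, -0.041]
wrist_force: [-0.5, -0.0, -0.1]
gripper_width: 0.004
pos [0.4471 0.2611 0.1089] F [-0.5 -0.  -0.1] axes x [ 0.17 -0.01 -0.99] z [ 0.99 -0.03  0.17]
units [0.91 0.02 0.07] [-0.001 -0.002  0.001]
```

```bash

python3 -m crank '[[[0.5,0,-0.04,0,0,0,1],[0.91,0,0,0,0,0,1],[0.91,0,0.07,0,0,0,1],[0.91,0,0.07,0,0,0,1]]]'
python3 -m crank '[[[0.03,0,0.1,0,0,0,1],[0.04,0,0.22,0,0,0,1],[0.04,0,0.22,0,0,0,1]]]'
python3 -m crank '[[[0,0,0.04,0,0,0,1],[0,0,0.04,0,0,0,1]]]'

```

```text
time: 17.7
tool_pos: [0.4667, 0.258, 0.0418]
eef_rot: [-0.004, 1.397, -0.036]
wrist_force: [0.4, 0.2, 0.9]
gripper_width: 0.008
time: 18.0
tool_pos: [0.4863, 0.258, 0.043]
eef_rot: [0.009, 1.394, -0.024]
wrist_force: [0.6, 0.3, 0.2]
gripper_width: 0.007
time: 18.2
tool_pos: [0.4876, 0.2574, 0.0423]
eef_rot: [0.001, 1.396, -0.032]
wrist_force: [0.1, -0.2, 0.0]
gripper_width: 0.008
```

```bash

python3 -m crank '[[[0,0,0.03,0,0,0,1],[0,0,0.03,0,0,0,1]]]'
python3 -m crank '[[[0,0,0.03,0,0,0,1],[0,0,0.03,0,0,0,1]]]'

```

```text
time: 18.4
tool_pos: [0.4884, 0.257, 0.042]
eef_rot: [-0.007, 1.399, -0.039]
wrist_force: [-10.5, 1.6, 6.8]
gripper_width: 0.007
time: 18.6
tool_pos: [0.489, 0.2564, 0.0419]
eef_rot: [-0.017, 1.402, -0.049]
wrist_force: [-21.9, 3.8, 12.7]
gripper_width: 0.006
```

```bash

python3 -m crank '[[[0,0.03,-0.015,0,0,0,1],[0,0.06,-0.018,0,0,0,1],[0,0.1,-0.02,0,0,0,1],[0,0.14,-0.022,0,0,0,1],[0,0.14,-0.022,0,0,0,1]]]'
python3 -m crank '[[[0,0,-0.06,0,0,0,1],[0,0,-0.2,0,0,0,1],[0,0,-0.4,0,0,0,1],[-0.5,-0.2,-0.5,0,0,0,1],[-1,-1,-0.5,0,0,0,1],[-1,-1,-0.5,0,0,0,1]]]'
python3 -m crank '[[[-0.3,-0.5,0,0,0,0,1],[-0.6,-1,0,0,0,0,1],[-0.6,-1,0,0,0,0,1]]]'
python3 - <<'E'
from h import *
s=bot.observe();t=read_camera('top'); cv2.imwrite('pics/t16.png',cv2.resize(t['img'][220:275,185:255,::-1],None,fx=10,fy=10,interpolation=cv2.INTER_CUBIC))
c=read_camera('scene'); cv2.imwrite('pics/s16.png',cv2.resize(c['img'][180:350,180:440,::-1],None,fx=3,fy=3,interpolation=cv2.INTER_CUBIC))
c=read_camera('wrist'); cv2.imwrite('pics/w16.png',cv2.resize(c['img'][250:350,430:560,::-1],None,fx=6,fy=6,interpolation=cv2.INTER_CUBIC))
E
```

```text
time: 19.1
tool_pos: [0.488, 0.2672, 0.0415]
eef_rot: [-0.021, 1.402, -0.053]
wrist_force: [-15.1, -5.7, 10.5]
gripper_width: 0.009
time: 19.7
tool_pos: [0.4332, 0.1891, 0.1154]
eef_rot: [0.001, 1.396, -0.031]
wrist_force: [0.7, 0.5, 0.2]
gripper_width: 0.002
time: 20.0
tool_pos: [0.4235, 0.1082, 0.1636]
eef_rot: [0.003, 1.393, -0.032]
wrist_force: [-0.2, 0.9, 0.1]
gripper_width: 0.003
```

View pics/t16.png

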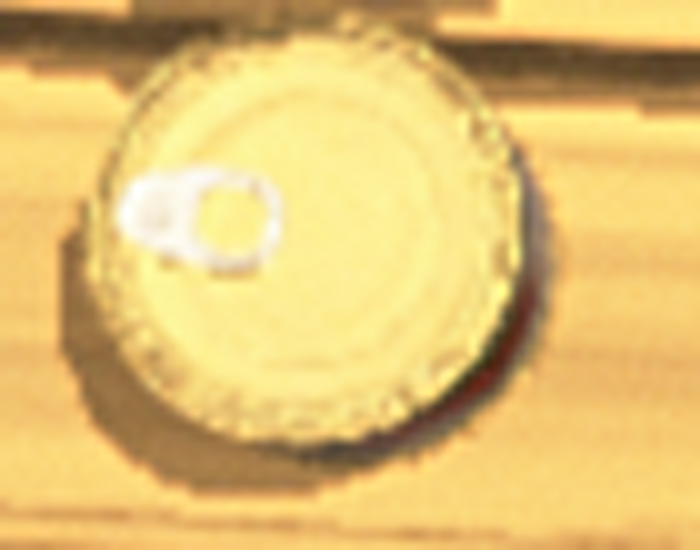

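View pics/s16.png

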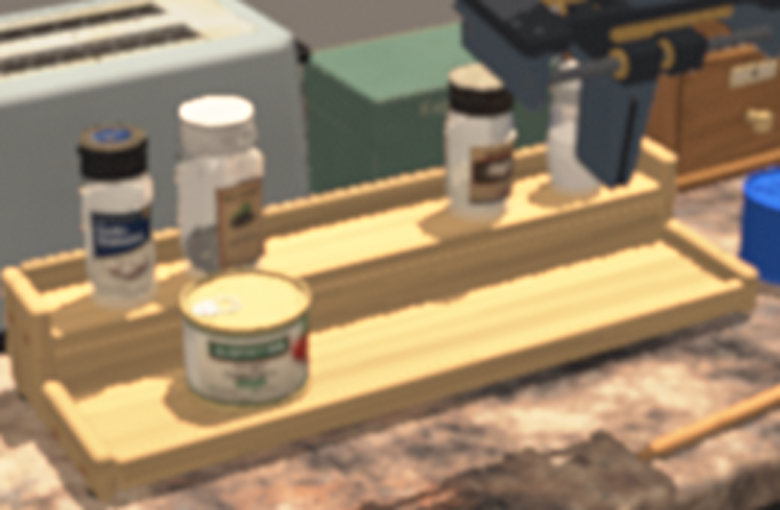

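View pics/w16.png

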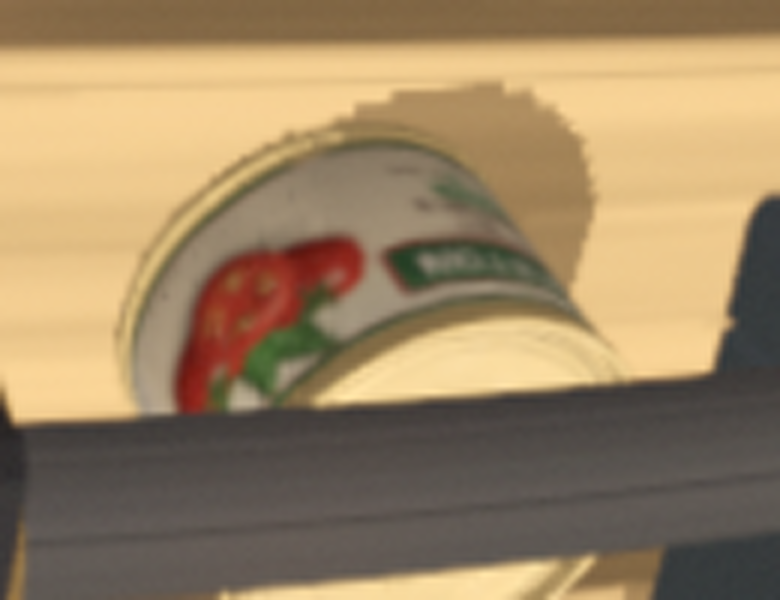

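```bash
python3 -c "
from plant import bot
s=bot.observe(); print(s['time'],s['wrist_force'],abs(s['dq']).max())
print(bot.job_done())"
```

```text
20.15 [ 0.47017076 -0.34236529  0.37295708] 0.026919307931941666
the job is handed in; nothing more can be done
None
```

I pressed the tomato tin against the riser face with the closed fingertips and rolled it about 85 mm towards +y, which is roughly 128° of turn. It took three strokes. I then backed the arm clear and handed the job in at 20.15 s.

- **Tin:** in the last pictures it stands upright against the face.
- **Bystanders:** the jars, the shaker and the blue look-alike appear where they started.
- **Robot:** the wrist force was about 0 N at hand-in. During the strokes, the highest pressing reading at the end of a move was about 32 N.
- **Label direction:** my two checks disagreed by about 13°. Against the riser's front at about 178°, the ring-pull tab puts the panel's middle at about 173°. The printed panel edges put it at about 186°. I added the third stroke to place the target between the two, so on either reading it is within about 8° of the front, inside the 20° limit.

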